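# Weigh the ingredient tin on the hanging spring scale

### The arm

A 6-joint arm with a two-finger parallel gripper is mounted at the origin on the work surface. World frame = base frame: x ahead of the robot, y to its left, z up, the work surface at z = 0. Lengths are in m, angles in rad, forces in N, time in s.
With the tool pointing down it reaches from about 0.425 to 0.95 m from the base axis. Payload 3.5 kg.
Tool frame: the origin (TCP) lies between the finger pads; the fingertips stand 14 mm ahead of it and the grasp point (between the pads) lies 5 mm behind it; z points along the fingers, y is the line along which they close (so a half turn about z gives the same grasp; the last joint's range is limited). The gripper opens to 85 mm and grips with 20 to 120 N. Pads are 22 mm wide; open, the fingers measure 114 mm over their backs; the gripper's body (76 mm by 85 mm) begins 54 mm behind the grasp point. The pads swing forward as they close: fully open they stand 13 mm farther back than shut.
Start: joints at [-1.336, 0.286, 1.577, -0, 1.279, -0.15], TCP at [0.253, -0.626, 0.245] pointing down, gripper open.
Joint ranges: [-2.77, 2.77], [-0.9, 2.22], [0.21, 2.48], [-1.53, 4.67], [0.24, 2.81], [-2.84, 2.84]. Speed limits (rad/s): [2.79, 2.79, 3.14, 3.14, 3.14, 3.14].

### API

Orientations are given as a unit quaternion [x, y, z, w].
In Python, from plant import * gives the robot as it stands.
- The arm moves only by the tool step_arm, never from a script. Its argument "commands" is a list of rows, each an object of numbers: "gripper": the gripper's target within -1 to 1 (shut at 1, half-way at 0, fully open at -1); "x", "y", "z": the shift along the tool's x, y, z in mm; "spin": the turn about the tool's z in degrees. A call has exactly 10 rows; each row shifts and turns the commanded pose from where the row before left it, along the tool's axes as they then stand; what a row does not reach is not made up. A row lasts 1/10 s, in which the tool goes at most 50 mm and 8.59 degrees, less where a joint would pass 70% of its speed; a pose out of reach is approached as far as the arm can. A call with a gripper value outside its range is refused whole. The fingers move at their own pace and stop on an object; "force" is the grip in N (left out, the last holds). Time passes only in rows, so rows that do not move let the fingers close, or fill a call up. It gives the time, the measured TCP pose, the force, the opening and the grip force at its end, in the units of the state.
- get_state(): the state, without advancing time (a new reading comes with each control period).
- read_camera(name): name is "side" or "top"; returns a dict with "color" (480x640x3 uint8, red, green, blue), "z_map" (480x640 float32, m along the optical axis (not along the pixel's ray), 0 where there is no reading), "fx", "fy", "cx", "cy" (pixels), "eye" and "attitude" of the camera in the world. Camera axes: x right, y up, looking along -z (the intrinsics and any distortion apply to the point x, -y, -z); pixel columns grow to the right and rows downward; lengths in m; the calibration is good to about 2 mm. A picture is of the moment at which its call begins.
- sign_off(): hands the job in; it is judged then, once.
The state is a dict: "time": time; "qpos": joint angles; "dq": joint speeds; "joint_efforts": joint torques, N m; "eef_pos": TCP position; "tcp_rot": TCP orientation; "contact_force": force on the tool from outside, world axes, zero at the start; "wrist_torque": the same for the moment, N m; "opening": opening from 0.0 (shut) to 1.0 (fully open); "finger_force": force on a finger pad.
Only numpy, scipy, OpenCV 4.12 (cv2) and the standard library are available. Lean on these libraries where they do the work, as an engineer would, in place of code of your own. Each camera call takes 0.05 s, during which the arm holds its last target. There are 200 camera calls.

### The job

Pick up the blue-lidded ingredient tin by its wooden grip, hang it by its peaked handle on the spring scale's hook and ease its weight down slowly (a few centimetres a second at most) until the scale carries all of it before you let go, so that the hook neither drops, springs up, is knocked nor gets pulled to the end of its travel. Let the tin hang free until it is quite still, then press the green hold key all the way down to take the reading and let the key come up again. Leave the tin hanging still on the hook, and leave the bowl, cutter and carton where they are.

Things in the scene. Friction and masses are not known exactly. Their poses are not given: they have to be found in the camera images.
- tin: Loose steel tin, blue band and lid, 88 mm across, 74 mm high over the lid; origin at the centre of its underside, z up. Over the lid a rigid handle of 7 mm round bar in the tin's y-z plane: uprights at y = +-36 mm to z = 108 mm, then two slopes meeting in a peak at z = 140 mm (bar centre). The window below is open along x, 65 mm wide. Whole weight unknown, 0.14 to 0.69 kg.
- tin_grip (a point): Centre of the square upright wooden grip above the handle's peak, 178 mm above the tin's underside on its axis: 18 x 18 mm, 44 mm tall (156 to 200 mm), sides along the tin's x and y. Grip it high, fingertips no lower than 162 mm above the tin's underside, so that they stay over the hook's arm and tip.
- tin_eye (a point): Point on the tin at the underside of the handle's peak, 136.5 mm above the tin's underside on its axis: this is what rests on the hook seat. Axes as the tin's.
- scale: White spring scale standing fixed on the worktop, with red carriage and red hook. Origin on the worktop straight below the hook; x points from the hook towards its column, z up. Base plate 12 mm thick from x = -75 to 185 mm, y = +-65 mm; column 36 x 50 mm at x = 140 to 176 mm, 384 mm high.
- hook_seat (a point): Top of the hook bar at the bottom of its dip, 259 mm above the worktop unloaded; sinks with the load. Axes as the scale's. An 8 mm red round bar in the scale's x-z plane: the arm from the column, its top 18 mm above the seat, dips to the seat (flat for x = +-8 mm) and rises to the open tip. A handle goes on over the tip, moving in +x, then down into the dip.
- hook_tip (a point): Top of the hook's open upturned end, at x = -25 mm and 22 mm above the seat.
- hook (a joint): How far the hook has been pulled down, m: 0 unloaded, 0.102 at the end stop. Spring of 80 N/m (0.123 m of travel per kg), lightly damped: it bobs for about 4 s after a disturbance. Delicate: it must never move faster than 0.07 m/s or beyond 0.095 m.
- unit: White reading unit, 100 x 130 x 30 mm, fixed on the worktop; origin at the centre of its underside. Dark screen on its +x half, green key on its -x half.
- key_top (a point): Centre of the top of the green round hold key, 30 mm across, pressed straight down.
- key (a joint): How far the hold key is pressed, m: 0 up, 0.006 fully down, which takes 5 N; it springs back.
- bowl: Loose white bowl, 110 mm across, 55 mm high; origin at the centre of its underside. Bystander.
- cutter: Loose round steel cutter ring, 48 mm across, 25 mm high; origin at the centre of its underside. Bystander.
- carton: Loose brown carton, 55 x 90 x 30 mm; origin at the centre of its underside. Bystander.
Things that resemble listed ones, but are neither listed nor needed, are in the scene too. Leave any black or orange look-alike of the tin alone. What is shaped like the unit but orange is not meant.

How it is judged:
By the outcome, as a careful person would: the job done as asked, in the order asked, and still so for the second after the job is handed in, with the robot touching nothing.
It also fails if it takes over 72 s, if anything falls off the work surface, if the arm or the gripper's body presses on something with over 40 N, if the wrist force passes 120 N, or if a joint passes its speed limit or range.

## Working session

There is one attempt and no reset: what is moved stays moved. The work goes in short steps, Python scripts to look and compute and a tool call to move; the robot and the scene stay as the last step left them, time stands still between calls to the robot, and variables do not carry over. Pictures are saved under pics/ and viewed, at most 10 in all, crops included, and the job is handed in when it is done.

Besides the shell and the picture viewer there is one more tool, called after "Emit:" as name(argument=value, ...), one argument or row to a line, values as JSON. step_arm: Moves the arm, as the interface text tells. Its arguments: {"type":"object","properties":{"commands":{"type":"array"},"force":{"type":"number"}},"required":["commands"]}

```bash
mkdir -p pics
cat > h.py <<'E'
from plant import *
import numpy as np, cv2
from scipy.spatial.transform import Rotation as R
def cloud(c):
    z=c["z_map"]; v,u=np.mgrid[0:480,0:640]
    p=np.stack([(u-c["cx"])/c["fx"]*z,-(v-c["cy"])/c["fy"]*z,-z],-1)
    a=np.array(c["attitude"]); r=R.from_quat(a) if a.size==4 else R.from_matrix(a.reshape(3,3))
    w=r.apply(p.reshape(-1,3)).reshape(480,640,3)+np.array(c["eye"]); w[z==0]=np.nan
    return w
def save(n,im): cv2.imwrite("pics/"+n+".png",im[...,::-1])
E
python3 - <<'E'
from h import *
for n in("top","side"):
    c=read_camera(n); save(n+"0",c["color"]); np.savez(n+"0.npz",color=c["color"],w=cloud(c))
    print(n,{k:c[k] for k in c if k not in("color","z_map")})
s=get_state();print(s)
E
```

```text
top {'fx': 551.6959857142109, 'fy': 551.6959857142109, 'cx': 312.62475585010026, 'cy': 235.31463060627576, 'eye': array([ 0.12999192, -0.05116176,  1.74977862]), 'attitude': array([ 0.08594581, -0.07990165, -0.69623538,  0.70815629])}
side {'fx': 592.6686005079392, 'fy': 592.6686005079392, 'cx': 312.4565510033232, 'cy': 239.31929218756568, 'eye': array([-0.175355  ,  0.83388025,  0.8833461 ]), 'attitude': array([-0.14581858,  0.45206298,  0.83094391, -0.28966916])}
{'time': 0.1, 'qpos': array([-1.33595412e+00,  2.87078003e-01,  1.57803759e+00,  5.05596092e-05,
        1.27861566e+00, -1.50000070e-01]), 'dq': array([-0.00045292, -0.00030149, -0.00142852,  0.00134266,  0.00166275,
        0.00072583]), 'joint_efforts': array([ 3.34565575e-04, -4.07295799e+01, -2.93700975e+01, -1.37518327e-04,
        3.41983963e-03,  2.54076909e-06]), 'eef_pos': array([ 0.253308  , -0.62505422,  0.24408107]), 'tcp_rot': array([ 9.81544939e-01,  1.91228627e-01, -2.11684899e-05, -1.06936592e-03]), 'contact_force': array([0.11752635, 0.38849758, 0.42347173]), 'wrist_torque': array([-0.02238673,  0.00760548,  0.03594157]), 'finger_force': 0.0, 'opening': 0.9990803042244275}
```

View pics/top0.png

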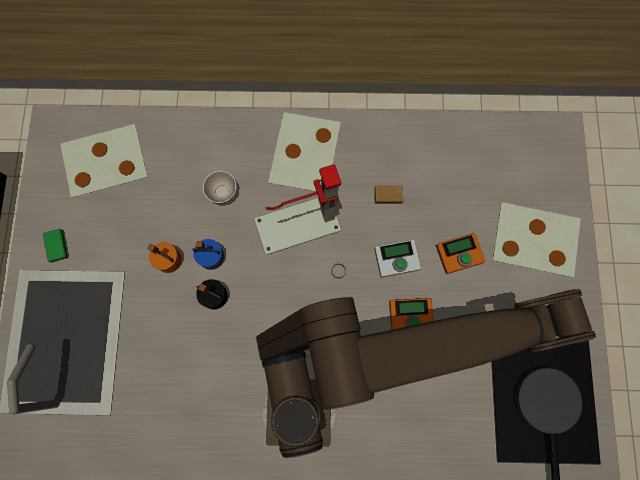

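View pics/side0.png

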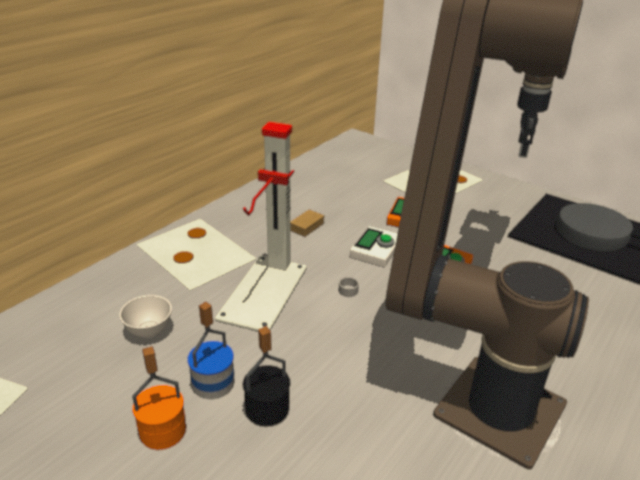

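Top view: blue tin at (209,254), with look-alikes orange (165,257) and black (212,294). The white unit is at (398,258), with orange ones at (460,253) and (411,310). The hook tip is at (268,208) and the scale column at (328,190). By the description I choose the blue tin and the white unit.

Run:
```python
from h import *
def rect(p):
    (c,s,a)=cv2.minAreaRect(p[:,:2].astype(np.float32)*1000); return np.round(c,1),np.round(s,1),round(a,1)
for n in("top","side"):
    d=np.load(n+"0.npz"); im=d["color"].astype(int); w=d["w"]; r,g,b=im[...,0],im[...,1],im[...,2]
    x,y,z=w[...,0],w[...,1],w[...,2]
    print(n)
    bl=(b>r+60)&(b>g+40)&(z>0.03)&(z<.09); p=w[bl]; c0=np.nanmedian(p,0)
    lid=p[p[:,2]>.066]; print("blue",len(p),rect(p),"lid",rect(lid),np.median(lid,0), cv2.minEnclosingCircle(lid[:,:2].astype(np.float32)))
    near=(np.hypot(x-c0[0],y-c0[1])<.07)
    gr=near&(z>.160)&(z<.215); p=w[gr]; print("grip",len(p),p.min(0),p.max(0),rect(p), "top",np.mean(p[p[:,2]>.194],0),rect(p[p[:,2]>.194]))
    hd=near&(z>.085)&(z<.15); p=w[hd]; print("handle",len(p),p.mean(0),rect(p))
    red=(r>120)&(g<60)&(b<60)&(z>.2)&(z<.36)&(y>-.12)&(y<.3); p=w[red]; print("red",len(p))
    if len(p):
        q=p[:,:2]; i=np.argmax(y[red]); print(" tip-ish",p[i]); np.savez(n+"red.npz",p=p)
        idx=np.argsort(-p[:,1])[::max(1,len(p)//25)]; print(np.round(p[idx]*1000).astype(int).tolist())
    m=(r>170)&(g>170)&(b>150)&(abs(z-.012)<.006)&(y<.2)&(y>-.1)&(x<.7)&(x>.3); print("base",rect(w[m]),m.sum())
    m=(z>.022)&(z<.042)&(y<-.1)&(y>-.3)&(x>.3)&(x<.56)&(abs(r-b)<50)&(r>120); print("unit",rect(w[m]),m.sum())
    m=(g>r+40)&(g>b+30)&(z>.02)&(y<-.1)&(y>-.3)&(x>.3)&(x<.6)
    k,l,st,ce=cv2.connectedComponentsWithStats(m.astype(np.uint8))
    for j in range(1,k):
        if st[j,4]>20: print("green",ce[j],st[j,4],np.nanmedian(w[l==j],0))
    if n=="top":
        save("crop1",np.vstack([np.hstack([cv2.resize(d["color"][225:315,145:245],(400,360),interpolation=2),cv2.resize(d["color"][160:250,245:345],(400,360),interpolation=2)])]))
```

```text
top
blue 447 (array([470. , 292.1]), array([81.5, 84.9]), 48.4) lid (array([470. , 292.1]), array([81.5, 84.9]), 48.4) [0.46221585 0.29033693 0.07458492] ((0.4709400534629822, 0.29327818751335144), 0.0438065305352211)
grip 70 [0.46062629 0.28402772 0.16023422] [0.47981186 0.30389791 0.20725606] (array([470.3, 293.6]), array([19.5, 18.8]), 84.1) top [0.4703857  0.29315782 0.20117762] (array([470.2, 293.5]), array([19.3, 16.1]), 4.0)
handle 49 [0.46952557 0.28795341 0.11791721] (array([458.7, 294.4]), array([77.4, 31.8]), 86.4)
red 203
 tip-ish [0.55778356 0.09538408 0.27978949]
[[558, 95, 280], [566, 66, 262], [573, 43, 280], [580, 29, 278], [584, 15, 283], [588, 5, 279], [592, -7, 277], [598, -20, 279], [604, -34, 280], [631, -39, 293], [631, -42, 285], [638, -45, 290], [616, -45, 286], [628, -48, 285], [607, -48, 280], [622, -51, 279], [597, -51, 282], [614, -54, 284], [592, -54, 281], [603, -57, 283], [580, -57, 281], [590, -59, 288], [594, -62, 283], [586, -65, 281], [585, -79, 274], [589, -98, 283]]
base (array([565. ,  26.6]), array([107.1, 226.3]), 30.0) 10
unit (array([ 457.5,
[... 734 characters left out ...]
], [570, 56, 270], [573, 43, 276], [583, 16, 277], [592, -6, 275], [599, -24, 277], [605, -34, 274], [632, -35, 287], [631, -37, 284], [626, -39, 285], [620, -41, 266], [614, -41, 283], [615, -42, 284], [602, -44, 273], [635, -45, 284], [627, -46, 284], [599, -48, 280], [606, -49, 275], [592, -50, 282], [594, -52, 285], [593, -55, 284], [580, -56, 283], [576, -58, 281], [587, -61, 284], [582, -75, 275], [589, -95, 275]]
base (array([506. ,  -3.4]), array([299.2, 248.4]), 21.7) 3140
unit (array([ 450.3, -204. ]), array([ 99.8, 217.1]), 14.3) 476
green [365.86813187 241.06593407] 91 [ 0.4936438  -0.28186016  0.03278181]
green [384.45833333 239.41666667] 24 [ 0.44702902 -0.29626613  0.05031693]
```

View pics/crop1.png

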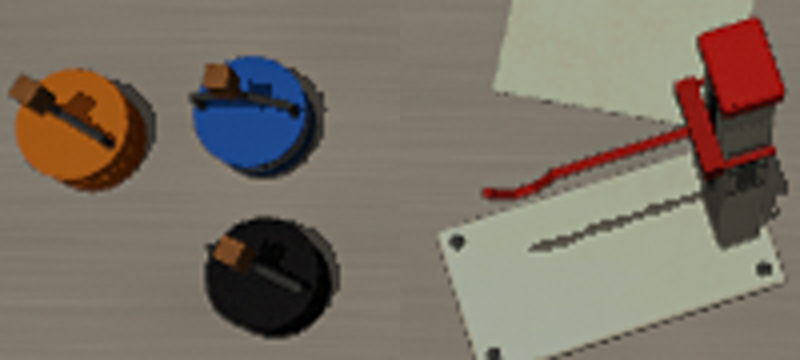

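The crop shows the blue tin (left, 250,115) with its handle roughly along world y. The scale's hook dip is at (500,192) in the right half, with the tip at its left end. The choice is confirmed. Next I fit the axes.

```bash
cat >> h.py <<'E'
def axis(p):
    p=p[:,:2]; c=np.median(p,0); u,s,v=np.linalg.svd(p-c,full_matrices=False); return c,np.degrees(np.arctan2(v[0,1],v[0,0]))
E
python3 - <<'E'
from h import *
A=[]
for n in("top","side"):
    d=np.load(n+"0.npz"); im=d["color"].astype(int); w=d["w"]; r,g,b=im[...,0],im[...,1],im[...,2]
    x,y,z=w[...,0],w[...,1],w[...,2]; print(n)
    m=(np.hypot(x-.47,y-.294)<.06)&(z>.085)&(z<.14)&(r<110); print("handle",axis(w[m]),m.sum())
    for nm,cx in(("orange",(r>150)&(g<130)&(b<60)),("black",(r<45)&(g<45)&(b<45))):
        p=w[cx&(z>.06)&(z<.08)&(y>.15)&(y<.5)&(x>.25)&(x<.6)]; print(nm,np.median(p,0) if len(p) else 0)
    p=np.load(n+"red.npz")["p"]; a=p[(p[:,1]>-.03)]; c,t=axis(a); print("hook axis",c,t,len(a))
    # base plate
    m=(z>.007)&(z<.018)&(x>.35)&(x<.68)&(y>-.14)&(y<.2)&(r>g-15)&(r>120)&(r-b<45)
    k,l,st,ce=cv2.connectedComponentsWithStats(m.astype(np.uint8)); j=1+np.argmax(st[1:,4])
    q=w[l==j]; print("base",cv2.minAreaRect(q[:,:2].astype(np.float32)*1000),len(q))
    m=(z>.376)&(z<.40)&(x>.5)&(x<.7)&(y>-.16)&(y<.02); q=w[m]; print("column top",cv2.minAreaRect(q[:,:2].astype(np.float32)*1000),len(q),np.median(q,0))
    u=np.array([np.cos(np.radians(-69.2)),np.sin(np.radians(-69.2))])
    s=(a[:,:2]@u)*1000; o=np.argsort(s); print("profile",[(int(s[i]),int(a[i,2]*1000)) for i in o[::2]][:40])
    print("unit white", [np.round(v) for v in cv2.minAreaRect(w[(z>.024)&(z<.036)&(x>.42)&(x<.58)&(y>-.335)&(y<-.215)&(abs(r-b)<40)][:,:2].astype(np.float32)*1000)[:2]])
E
```

```text
top
handle (array([0.46954871, 0.28056759]), np.float64(-94.04328820280669)) 49
orange [0.45353666 0.43360877 0.07425836]
black [0.34120157 0.2718805  0.07403547]
hook axis [0.58431856 0.01859817] 109.23292908450284 62
base ((584.5252685546875, 21.35699462890625), (133.18125915527344, 263.3239440917969), 18.917236328125) 2058
column top ((618.0132446289062, -77.82763671875), (59.153907775878906, 44.66506576538086), 18.180194854736328) 363 [ 0.61629124 -0.07880677  0.38406372]
profile [(108, 279), (130, 260), (132, 257), (136, 261), (140, 258), (149, 272), (158, 282), (161, 274), (164, 278), (169, 283), (172, 277), (175, 278), (179, 277), (181, 277), (187, 278), (189, 276), (192, 283), (197, 271), (199, 278), (202, 275), (206, 266), (208, 271), (210, 279), (214, 276), (217, 276), (219, 279), (225, 274), (227, 275), (231, 278), (234, 279), (237, 274)]
unit white [array([ 472., -291.]), array([101., 106.])]
side
handle (array([0.46945355, 0.30943154]), np.float64(85.94463052148842)) 183
orange [0.45272347 0.43632113 0.07311066]
black [0.33727562 0.28214115 0.07332187]
hook axis [0.57646224 0.03669793] 109.41873997509373 60
base ((582.5413818359375, 20.286590576171875), (131.02696228027344, 263.31878662109375), 19.60415267944336) 3466
column top ((616.5651245117188, -74.61094665527344), (58.471458435058594, 45.00117111206055), 18.173967361450195) 279 [ 0.61332717 -0.06972924  0.38265359]
profile [(104, 278), (106, 274), (124, 258), (129, 258), (137, 258), (141, 260), (144, 258), (146, 260), (149, 265), (150, 267), (152, 263), (153, 273), (155, 276), (161, 276), (167, 275), (172, 274), (177, 275), (186, 277), (192, 277), (198, 276), (202, 277), (208, 276), (215, 277), (215, 274), (222, 276), (228, 275), (230, 276), (234, 275), (236, 274), (238, 274)]
unit white [array([ 472., -288.]), array([ 99., 110.])]
```

Emit:
step_arm(
  commands=[
    {"z": -35,"gripper": -1},
    {"z": -35},
    {"z": -35},
    {"z": -35},
    {"z": -35},
    {"x": 35,"y": -35},
    {"x": 35,"y": -35},
    {"x": 35,"y": -35},
    {"x": 35,"y": -35},
    {"x": 35,"y": -35},
  ],
)

```text
invalid input
```

Emit:
step_arm(
  commands=[
    {"gripper": -1,"x": 36,"y": -20,"z": -18,"spin": 0},
    {"gripper": -1,"x": 36,"y": -20,"z": -18,"spin": 0},
    {"gripper": -1,"x": 36,"y": -20,"z": -18,"spin": 0},
    {"gripper": -1,"x": 36,"y": -20,"z": -18,"spin": 0},
    {"gripper": -1,"x": 36,"y": -20,"z": -18,"spin": 0},
    {"gripper": -1,"x": 36,"y": -20,"z": -18,"spin": 0},
    {"gripper": -1,"x": 36,"y": -20,"z": -18,"spin": 0},
    {"gripper": -1,"x": 36,"y": -20,"z": -18,"spin": 0},
    {"gripper": -1,"x": 36,"y": -20,"z": -18,"spin": 0},
    {"gripper": -1,"x": 36,"y": -20,"z": -18,"spin": 0},
  ],
  force=40,
)

```text
time: 1.1
eef_pos: [0.5127, -0.3035, 0.4255]
tcp_rot: [0.982, 0.191, -0.0, -0.0]
contact_force: [1.1, -0.8, 0.3]
opening: 0.997
finger_force: 0.0
```

Emit:
step_arm(
  commands=[
    {"gripper": -1,"x": 15,"y": -46,"z": 0,"spin": 0},
    {"gripper": -1,"x": 15,"y": -46,"z": 0,"spin": 0},
    {"gripper": -1,"x": 15,"y": -46,"z": 0,"spin": 0},
    {"gripper": -1,"x": 15,"y": -46,"z": 0,"spin": 0},
    {"gripper": -1,"x": 15,"y": -46,"z": 0,"spin": 0},
    {"gripper": -1,"x": 15,"y": -46,"z": 0,"spin": 0},
    {"gripper": -1,"x": 15,"y": -46,"z": 0,"spin": 0},
    {"gripper": -1,"x": 15,"y": -46,"z": 0,"spin": 0},
    {"gripper": -1,"x": 15,"y": -46,"z": 0,"spin": 0},
    {"gripper": -1,"x": 15,"y": -46,"z": 0,"spin": 0},
  ],
)

```text
time: 2.1
eef_pos: [0.4776, 0.1795, 0.4249]
tcp_rot: [0.982, 0.191, -0.0, 0.0]
contact_force: [0.9, -1.1, 0.0]
opening: 0.998
finger_force: 0.0
```

Emit:
step_arm(
  commands=[
    {"gripper": -1,"x": 11,"y": -37,"z": 0,"spin": 0},
    {"gripper": -1,"x": 11,"y": -37,"z": 0,"spin": 0},
    {"gripper": -1,"x": 11,"y": -37,"z": 0,"spin": 0},
    {"gripper": -1,"x": 0,"y": 0,"z": 10,"spin": -8.5},
    {"gripper": -1,"x": 0,"y": 0,"z": 10,"spin": -8.5},
    {"gripper": -1,"x": 0,"y": 0,"z": 10,"spin": -8.5},
    {"gripper": -1,"x": 0,"y": 0,"z": 10,"spin": -8.5},
    {"gripper": -1,"x": 0,"y": 0,"z": 10,"spin": -8.5},
    {"gripper": -1,"x": 0,"y": 0,"z": 10,"spin": -8.5},
    {"gripper": -1,"x": 0,"y": 0,"z": 10,"spin": -8.5},
  ],
)

```text
time: 3.1
eef_pos: [0.467, 0.2927, 0.3542]
tcp_rot: [0.755, 0.655, -0.001, -0.0]
contact_force: [-1.0, 1.1, 0.6]
opening: 0.997
finger_force: 0.0
```

Emit:
step_arm(
  commands=[
    {"gripper": -1,"x": 0,"y": 0,"z": 10,"spin": -8.5},
    {"gripper": -1,"x": 0,"y": 0,"z": 10,"spin": -8.5},
    {"gripper": -1,"x": 0,"y": 0,"z": 5,"spin": -8.5},
    {"gripper": -1,"x": 0,"y": 0,"z": 0,"spin": -8.5},
    {"gripper": -1,"x": 0,"y": 0,"z": 0,"spin": -8.5},
    {"gripper": -1,"x": 0,"y": 0,"z": 0,"spin": -8.5},
    {"gripper": -1,"x": 0,"y": 0,"z": 0,"spin": -8.5},
    {"gripper": -1,"x": 0,"y": 0,"z": 0,"spin": -8.5},
    {"gripper": -1,"x": 0,"y": 0,"z": 0,"spin": -8.5},
    {"gripper": -1,"x": 0,"y": 0,"z": 0,"spin": -8.5},
  ],
)

```text
time: 4.1
eef_pos: [0.467, 0.2927, 0.3296]
tcp_rot: [0.114, 0.993, -0.0, -0.001]
contact_force: [0.2, -0.6, -0.6]
opening: 1.002
finger_force: 0.0
```

```bash
cat >> h.py <<'E'
def delta(x,y,z,yaw,s=None):
    s=s or get_state(); r=R.from_quat(s["tcp_rot"]); tx=r.as_matrix()[:,0]; cy=np.degrees(np.arctan2(tx[1],tx[0]))
    d=r.inv().apply(np.array([x,y,z])-s["eef_pos"])*1000
    print("t",s["time"],"pos",np.round(s["eef_pos"],4),"yaw",round(cy,2),"tool delta mm",np.round(d,1),"spin",round((cy-yaw+180)%360-180,2),"F",np.round(s["contact_force"],2),"op",round(s["opening"],3),"ff",s["finger_force"])
E
python3 -c "
from h import *
delta(.470,.2945,.300,176)"
```

```text
t 4.1 pos [0.467  0.2927 0.3296] yaw 166.9 tool delta mm [-2.6  2.4 29.6] spin -9.1 F [ 0.23 -0.57 -0.62] op 1.002 ff 0.0
```

Emit:
step_arm(
  commands=[
    {"gripper": -1,"x": 0,"y": 0,"z": 0,"spin": -4.5},
    {"gripper": -1,"x": 0,"y": 0,"z": 0,"spin": -4.5},
    {"gripper": -1,"x": -3,"y": 2,"z": 12,"spin": 0},
    {"gripper": -1,"x": 0,"y": 0,"z": 24,"spin": 0},
    {"gripper": -1,"x": 0,"y": 0,"z": 24,"spin": 0},
    {"gripper": -1,"x": 0,"y": 0,"z": 24,"spin": 0},
    {"gripper": -1,"x": 0,"y": 0,"z": 24,"spin": 0},
    {"gripper": -1,"x": 0,"y": 0,"z": 20,"spin": 0},
    {"gripper": -1,"x": 0,"y": 0,"z": 12,"spin": 0},
    {"gripper": -1,"x": 0,"y": 0,"z": 8,"spin": 0},
  ],
)

```text
time: 5.1
eef_pos: [0.4698, 0.2943, 0.1804]
tcp_rot: [0.039, 0.999, -0.001, -0.001]
contact_force: [-1.3, -0.8, 0.5]
opening: 1.001
finger_force: 0.0
```

```bash
python3 -c "
from h import *
delta(.470,.2945,.182,176)
c=read_camera('side'); save('g1',cv2.resize(c['color'][250:450,110:310],(600,600),interpolation=2))"
```

```text
t 5.1 pos [0.4698 0.2943 0.1804] yaw 175.49 tool delta mm [-0.2  0.2 -1.6] spin -0.51 F [-1.28 -0.79  0.53] op 1.001 ff 0.0
```

View pics/g1.png

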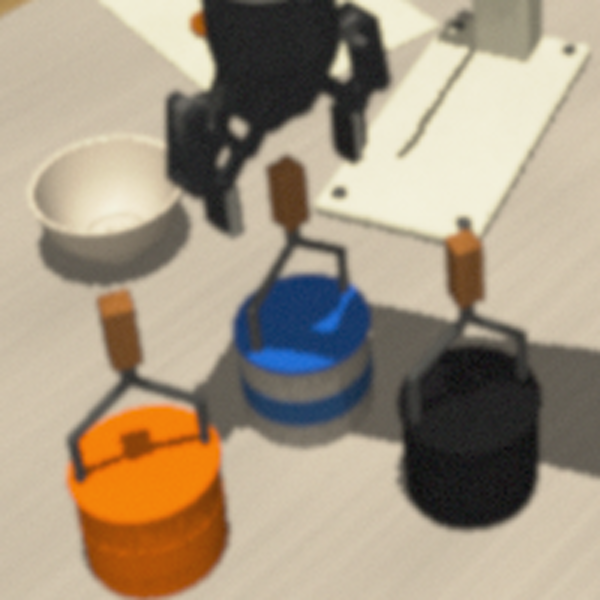

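The open fingers, at (230,225) and (350,150), straddle the blue tin's grip at (288,190). I close.

Emit:
step_arm(
  commands=[
    {"gripper": -1,"x": 0,"y": 0,"z": -2,"spin": -0.5},
    {"gripper": 1,"x": 0,"y": 0,"z": 0,"spin": 0},
    {"gripper": 1,"x": 0,"y": 0,"z": 0,"spin": 0},
    {"gripper": 1,"x": 0,"y": 0,"z": 0,"spin": 0},
    {"gripper": 1,"x": 0,"y": 0,"z": 0,"spin": 0},
    {"gripper": 1,"x": 0,"y": 0,"z": 0,"spin": 0},
    {"gripper": 1,"x": 0,"y": 0,"z": 0,"spin": 0},
    {"gripper": 1,"x": 0,"y": 0,"z": 0,"spin": 0},
    {"gripper": 1,"x": 0,"y": 0,"z": 0,"spin": 0},
    {"gripper": 1,"x": 0,"y": 0,"z": 0,"spin": 0},
  ],
  force=60,
)

```text
time: 6.15
eef_pos: [0.4707, 0.2945, 0.1848]
tcp_rot: [0.034, 0.999, -0.0, 0.0]
contact_force: [-0.4, -1.5, 2.6]
opening: 0.198
finger_force: 59.7
```

```bash
python3 -c "
from h import *
delta(.470,.2945,.182,176)"
```

```text
t 6.15 pos [0.4707 0.2945 0.1848] yaw 176.05 tool delta mm [ 0.7 -0.   2.8] spin 0.05 F [-0.44 -1.52  2.59] op 0.198 ff 59.747514724731445
```

Emit:
step_arm(
  commands=[
    {"gripper": 1,"x": 0,"y": 0,"z": -8,"spin": 0},
    {"gripper": 1,"x": 0,"y": 0,"z": -16,"spin": 0},
    {"gripper": 1,"x": 0,"y": 0,"z": -20,"spin": 6},
    {"gripper": 1,"x": 0,"y": 0,"z": -20,"spin": 8},
    {"gripper": 1,"x": 0,"y": 0,"z": -20,"spin": 8.2},
    {"gripper": 1,"x": 0,"y": 0,"z": -20,"spin": 8.2},
    {"gripper": 1,"x": 0,"y": 0,"z": -20,"spin": 8.2},
    {"gripper": 1,"x": 0,"y": 0,"z": -16,"spin": 8.2},
    {"gripper": 1,"x": 0,"y": 0,"z": -12,"spin": 8},
    {"gripper": 1,"x": 0,"y": 0,"z": -6,"spin": 6},
  ],
)

```text
time: 7.15
eef_pos: [0.4698, 0.2948, 0.3417]
tcp_rot: [0.537, 0.843, -0.0, -0.001]
contact_force: [0.5, 0.6, -7.1]
opening: 0.205
finger_force: 58.9
```

Emit:
step_arm(
  commands=[
    {"gripper": 1,"x": 0,"y": 0,"z": 0,"spin": 4},
    {"gripper": 1,"x": 0,"y": 0,"z": 0,"spin": 2},
    {"gripper": 1,"x": 0,"y": 0,"z": 0,"spin": 0},
    {"gripper": 1,"x": 0,"y": 0,"z": 0,"spin": 0},
    {"gripper": 1,"x": 0,"y": 0,"z": 0,"spin": 0},
    {"gripper": 1,"x": 0,"y": 0,"z": 0,"spin": 0},
    {"gripper": 1,"x": 0,"y": 0,"z": 0,"spin": 0},
    {"gripper": 1,"x": 0,"y": 0,"z": 0,"spin": 0},
    {"gripper": 1,"x": 0,"y": 0,"z": 0,"spin": 0},
    {"gripper": 1,"x": 0,"y": 0,"z": 0,"spin": 0},
  ],
)

```text
time: 8.15
eef_pos: [0.4704, 0.2946, 0.3424]
tcp_rot: [0.579, 0.815, 0.0, 0.0]
contact_force: [0.7, -0.6, -5.4]
opening: 0.201
finger_force: 59.0
```

```bash
python3 -c "
from h import *
delta(.5325,.167,.343,109.3)"
```

```text
t 8.15 pos [0.4704 0.2946 0.3424] yaw 109.25 tool delta mm [-140.9   16.5   -0.6] spin -0.05 F [ 0.74 -0.59 -5.45] op 0.201 ff 58.9518016576767
```

Emit:
step_arm(
  commands=[
    {"gripper": 1,"x": -6,"y": 1,"z": 0,"spin": 0},
    {"gripper": 1,"x": -15,"y": 2,"z": 0,"spin": 0},
    {"gripper": 1,"x": -20,"y": 3,"z": 0,"spin": 0},
    {"gripper": 1,"x": -25,"y": 3,"z": 0,"spin": 0},
    {"gripper": 1,"x": -25,"y": 3,"z": 0,"spin": 0},
    {"gripper": 1,"x": -25,"y": 3,"z": -1,"spin": 0},
    {"gripper": 1,"x": -15,"y": 1.5,"z": 0,"spin": 0},
    {"gripper": 1,"x": -10,"y": 0,"z": 0,"spin": 0},
    {"gripper": 1,"x": 0,"y": 0,"z": 0,"spin": 0},
    {"gripper": 1,"x": 0,"y": 0,"z": 0,"spin": 0},
  ],
)

```text
time: 9.15
eef_pos: [0.5322, 0.1673, 0.3433]
tcp_rot: [0.579, 0.815, 0.0, -0.001]
contact_force: [-0.8, 0.1, -6.1]
opening: 0.201
finger_force: 58.9
```

```bash
cat > m.py <<'E'
from h import *
import sys
delta(.5655,.0725,.343,109.3)
s=get_state(); u=np.array([np.cos(np.radians(-70.7)),np.sin(np.radians(-70.7))]); v=np.array([-u[1],u[0]])
O=np.array([.5655,.0725])
print("tcp in scale mm",(s["eef_pos"][:2]-O)@u*1000,(s["eef_pos"][:2]-O)@v*1000)
for n in("side","top"):
    c=read_camera(n); w=cloud(c); im=c["color"].astype(int); r,g,b=im[...,0],im[...,1],im[...,2]
    X=(w[...,:2]-O)@u*1000; Y=(w[...,:2]-O)@v*1000; Z=w[...,2]*1000
    t=s["eef_pos"][:2]-O; tx,ty=t@u*1000,t@v*1000
    red=(r>90)&(g<60)&(b<60)&(abs(Y)<25)&(X>-45)&(X<100)&(Z>130); P=np.stack([X,Y,Z],-1)[red]
    print(n,"red",len(P)); 
    if len(P): q=P[P[:,0]<-10]; print(" tip zone",np.round(np.median(q,0),1) if len(q) else None, "arm",np.round(np.median(P[P[:,0]>40],0),1), "seat",np.round(np.median(P[abs(P[:,0])<8],0),1))
    base=s["eef_pos"][2]*1000-184.8
    h=(abs(X-tx)<20)&(abs(Y-ty)<45)&(Z>base+85)&(Z<base+140)&(r<100)&(abs(r-b)<40); H=np.stack([X-tx,Y-ty,Z-base],-1)[h]
    print(" handle n",len(H),np.round(np.median(H,0),1), [np.round(np.median(H[(abs(H[:,1]-k)<5)],0)[[0,2]],1).tolist() for k in(-36,-20,-10,10,20,36) if (abs(H[:,1]-k)<5).any()])
    bl=(b>r+50)&(b>g+30)&(abs(X-tx)<60)&(abs(Y-ty)<60)&(Z>base+60); B=np.stack([X-tx,Y-ty,Z-base],-1)[bl]
    if len(B): print(" lid",cv2.minEnclosingCircle(B[:,:2].astype(np.float32)),np.median(B[:,2]))
    if n=="side" and len(sys.argv)>1: save(sys.argv[1],cv2.resize(c["color"][130:330,150:350],(600,600),interpolation=2))
E
python3 m.py p1
```

```text
t 9.15 pos [0.5322 0.1673 0.3433] yaw 109.24 tool delta mm [-1.005e+02  2.000e-01  1.000e-01] spin -0.06 F [-0.8   0.13 -6.11] op 0.201 ff 58.9116096496582
tcp in scale mm -100.4595030151471 -0.07581968209594524
side red 53
 tip zone [-21.8  -2.7 268.2] arm [ 79.7  -1.1 274.7] seat [ -0.5  -2.3 259.6]
 handle n 126 [ -2.4 -12.4 118.3] [[-2.3, 98.7], [-2.9, 126.2], [-1.9, 135.1], [-2.4, 131.2], [-2.6, 122.5], [-2.3, 93.2]]
 lid ((-2.1208598613739014, -3.7479610443115234), 44.706573486328125) 73.30568191385106
top red 97
 tip zone [-1.710e+01  2.000e-01  2.767e+02] arm [ 70.1  -0.4 277.6] seat [ 8.000e-01 -1.000e-01  2.604e+02]
 handle n 4 [ -0.6 -39.   87.9] [[-0.6, 87.9]]
 lid ((15.594853401184082, -8.086397171020508), 38.878135681152344) 74.1187856821563
```

View pics/p1.png

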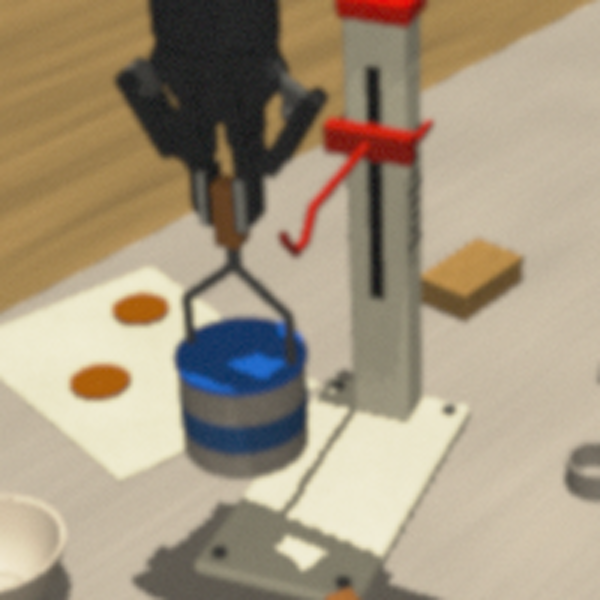

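The tin (235,380) hangs upright and its handle faces the hook tip (290,240). Now in over the tip.

Emit:
step_arm(
  commands=[
    {"gripper": 1,"x": -6,"y": 0,"z": 0,"spin": 0},
    {"gripper": 1,"x": -12,"y": 0,"z": 0,"spin": 0},
    {"gripper": 1,"x": -14,"y": 0,"z": 0,"spin": 0},
    {"gripper": 1,"x": -14,"y": 0,"z": 0,"spin": 0},
    {"gripper": 1,"x": -14,"y": 0,"z": 0,"spin": 0},
    {"gripper": 1,"x": -14,"y": 0,"z": 0,"spin": 0},
    {"gripper": 1,"x": -12,"y": 0,"z": 0,"spin": 0},
    {"gripper": 1,"x": -8,"y": 0,"z": 0,"spin": 0},
    {"gripper": 1,"x": -4,"y": 0,"z": 0,"spin": 0},
    {"gripper": 1,"x": -2,"y": 0,"z": 0,"spin": 0},
  ],
)

```text
time: 10.25
eef_pos: [0.5656, 0.0722, 0.3432]
tcp_rot: [0.579, 0.815, 0.0, -0.0]
contact_force: [0.5, 0.6, -6.2]
opening: 0.197
finger_force: 58.9
```

```bash
python3 m.py p2
```

```text
t 10.25 pos [0.5656 0.0722 0.3432] yaw 109.22 tool delta mm [0.3 0.1 0.2] spin -0.08 F [ 0.52  0.6  -6.18] op 0.197 ff 58.90976071357727
tcp in scale mm 0.3203093049395104 -0.05726165379921717
side red 56
 tip zone [-18.9  -2.3 266.3] arm [ 68.5  -1.7 275.6] seat [  2.3  -3.8 284. ]
 handle n 119 [ -2.1 -11.1 113.3] [[-2.0, 103.0], [-0.9, 124.6], [-2.3, 133.0], [-1.8, 131.5], [-4.1, 123.1], [-2.0, 94.7]]
 lid ((-2.244623899459839, -3.3121416568756104), 44.03921127319336) 73.38473364212712
top red 17
 tip zone None arm [ 89.    0.7 274.8] seat [nan nan nan]
 handle n 1 [ -1.7 -40.   87.1] [[-1.7, 87.1]]
 lid ((19.363134384155273, -17.374311447143555), 32.70090866088867) 73.71470869408364
  return _methods._mean(a, axis=axis, dtype=dtype,
  ret = um.true_divide(
```

View pics/p2.png

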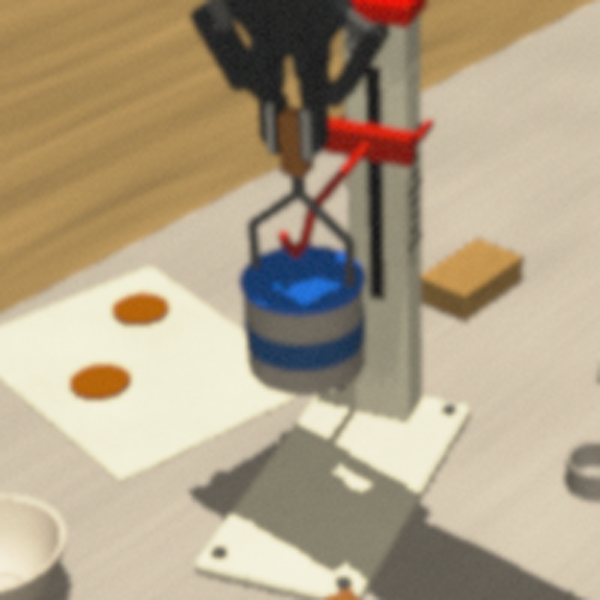

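The hook passes through the handle window, with its tip at (285,238) in front of the handle. Now I lower slowly.

Emit:
step_arm(
  commands=[
    {"gripper": 1,"x": 0,"y": 0,"z": 3,"spin": 0},
    {"gripper": 1,"x": 0,"y": 0,"z": 3,"spin": 0},
    {"gripper": 1,"x": 0,"y": 0,"z": 3,"spin": 0},
    {"gripper": 1,"x": 0,"y": 0,"z": 3,"spin": 0},
    {"gripper": 1,"x": 0,"y": 0,"z": 3,"spin": 0},
    {"gripper": 1,"x": 0,"y": 0,"z": 3,"spin": 0},
    {"gripper": 1,"x": 0,"y": 0,"z": 3,"spin": 0},
    {"gripper": 1,"x": 0,"y": 0,"z": 3,"spin": 0},
    {"gripper": 1,"x": 0,"y": 0,"z": 3,"spin": 0},
    {"gripper": 1,"x": 0,"y": 0,"z": 2,"spin": 0},
  ],
)

```text
time: 11.35
eef_pos: [0.5654, 0.0725, 0.3139]
tcp_rot: [0.579, 0.815, -0.0, -0.0]
contact_force: [-1.0, 0.0, -5.6]
opening: 0.197
finger_force: 58.9
```

Emit:
step_arm(
  commands=[
    {"gripper": 1,"x": 0,"y": 0,"z": 2,"spin": 0},
    {"gripper": 1,"x": 0,"y": 0,"z": 2,"spin": 0},
    {"gripper": 1,"x": 0,"y": 0,"z": 2,"spin": 0},
    {"gripper": 1,"x": 0,"y": 0,"z": 2,"spin": 0},
    {"gripper": 1,"x": 0,"y": 0,"z": 2,"spin": 0},
    {"gripper": 1,"x": 0,"y": 0,"z": 2,"spin": 0},
    {"gripper": 1,"x": 0,"y": 0,"z": 2,"spin": 0},
    {"gripper": 1,"x": 0,"y": 0,"z": 2,"spin": 0},
    {"gripper": 1,"x": 0,"y": 0,"z": 2,"spin": 0},
    {"gripper": 1,"x": 0,"y": 0,"z": 2,"spin": 0},
  ],
)

```text
time: 12.35
eef_pos: [0.5656, 0.0725, 0.2944]
tcp_rot: [0.579, 0.815, 0.0, 0.0]
contact_force: [0.7, 0.1, -4.0]
opening: 0.199
finger_force: 59.0
```

Emit:
step_arm(
  commands=[
    {"gripper": 1,"x": 0,"y": 0,"z": 2,"spin": 0},
    {"gripper": 1,"x": 0,"y": 0,"z": 2,"spin": 0},
    {"gripper": 1,"x": 0,"y": 0,"z": 2,"spin": 0},
    {"gripper": 1,"x": 0,"y": 0,"z": 2,"spin": 0},
    {"gripper": 1,"x": 0,"y": 0,"z": 2,"spin": 0},
    {"gripper": 1,"x": 0,"y": 0,"z": 2,"spin": 0},
    {"gripper": 1,"x": 0,"y": 0,"z": 2,"spin": 0},
    {"gripper": 1,"x": 0,"y": 0,"z": 2,"spin": 0},
    {"gripper": 1,"x": 0,"y": 0,"z": 2,"spin": 0},
    {"gripper": 1,"x": 0,"y": 0,"z": 2,"spin": 0},
  ],
)

```text
time: 13.35
eef_pos: [0.5656, 0.0725, 0.2744]
tcp_rot: [0.579, 0.815, 0.0, 0.0]
contact_force: [-0.1, 0.2, -2.6]
opening: 0.199
finger_force: 59.3
```

```bash
python3 m.py p3 2>/dev/null
```

```text
t 13.35 pos [0.5656 0.0725 0.2744] yaw 109.25 tool delta mm [  0.   -0.1 -68.6] spin -0.05 F [-0.09  0.24 -2.59] op 0.199 ff 59.2626428604126
tcp in scale mm 0.03456108897389934 0.0907995561946672
side red 41
 tip zone [-22.1  -3.1 235.7] arm [ 71.8  -1.4 240.2] seat [ -2.4  -4.  232.4]
 handle n 70 [ -2.3 -11.8 111. ] [[-2.2, 99.9], [0.1, 122.0], [-1.3, 134.3], [-3.8, 128.4], [-3.2, 120.4], [-2.8, 100.8]]
 lid ((-1.2158777713775635, -4.551943302154541), 44.374969482421875) 73.24964108764823
top red 18
 tip zone None arm [ 86.9  -0.3 239.9] seat [nan nan nan]
 handle n 2 [ -1.2 -40.2  92.8] [[-2.1, 95.9]]
 lid ((22.503244400024414, -16.591190338134766), 32.02233123779297) 74.04625535212853
```

View pics/p3.png

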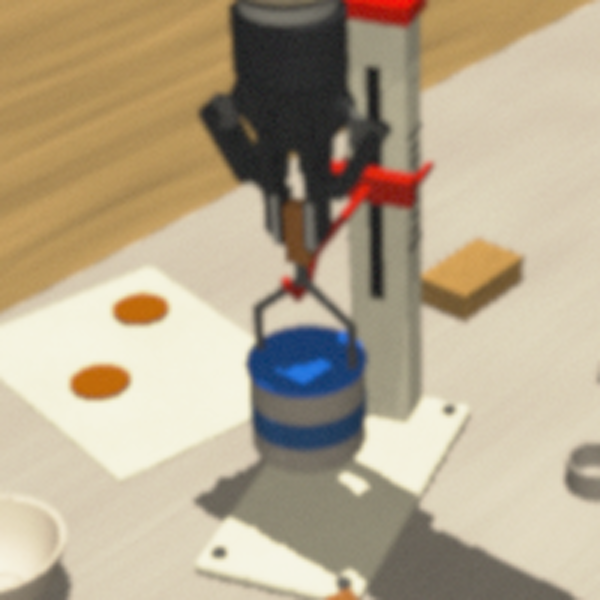

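The hook is in the dip (295,285) and has sunk about 35 mm, so the load is partly transferred. Force readings are noisy, so I average several.

```bash
cat > f.py <<'E'
from h import *
import sys
F=[]
for i in range(int(sys.argv[1])):
    read_camera("side"); s=get_state(); F.append(np.r_[s["contact_force"],s["wrist_torque"]])
F=np.array(F); print(s["time"],s["eef_pos"],"mean",F.mean(0).round(3),"sem",(F.std(0)/len(F)**.5).round(3), "sd",F.std(0).round(2))
E
python3 f.py 20
```

```text
14.45 [0.56552026 0.0724798  0.27438482] mean [ 0.631  0.191 -3.051  0.025 -0.136  0.004] sem [0.123 0.097 0.08  0.006 0.009 0.009] sd [0.55 0.43 0.36 0.03 0.04 0.04]
```

Emit:
step_arm(
  commands=[
    {"gripper": 1,"x": 0,"y": 0,"z": 1,"spin": 0},
    {"gripper": 1,"x": 0,"y": 0,"z": 2,"spin": 0},
    {"gripper": 1,"x": 0,"y": 0,"z": 2,"spin": 0},
    {"gripper": 1,"x": 0,"y": 0,"z": 2,"spin": 0},
    {"gripper": 1,"x": 0,"y": 0,"z": 2,"spin": 0},
    {"gripper": 1,"x": 0,"y": 0,"z": 2,"spin": 0},
    {"gripper": 1,"x": 0,"y": 0,"z": 2,"spin": 0},
    {"gripper": 1,"x": 0,"y": 0,"z": 2,"spin": 0},
    {"gripper": 1,"x": 0,"y": 0,"z": 2,"spin": 0},
    {"gripper": 1,"x": 0,"y": 0,"z": 2,"spin": 0},
  ],
)

```text
time: 15.45
eef_pos: [0.5655, 0.0725, 0.2553]
tcp_rot: [0.579, 0.815, 0.0, 0.0]
contact_force: [0.6, 0.7, -1.4]
opening: 0.197
finger_force: 59.3
```

Emit:
step_arm(
  commands=[
    {"gripper": 1,"x": 0,"y": 0,"z": 2,"spin": 0},
    {"gripper": 1,"x": 0,"y": 0,"z": 2,"spin": 0},
    {"gripper": 1,"x": 0,"y": 0,"z": 2,"spin": 0},
    {"gripper": 1,"x": 0,"y": 0,"z": 2,"spin": 0},
    {"gripper": 1,"x": 0,"y": 0,"z": 2,"spin": 0},
    {"gripper": 1,"x": 0,"y": 0,"z": 2,"spin": 0},
    {"gripper": 1,"x": 0,"y": 0,"z": 1,"spin": 0},
    {"gripper": 1,"x": 0,"y": 0,"z": 1,"spin": 0},
    {"gripper": 1,"x": 0,"y": 0,"z": 1,"spin": 0},
    {"gripper": 1,"x": 0,"y": 0,"z": 0,"spin": 0},
  ],
)

```text
time: 16.45
eef_pos: [0.5655, 0.0725, 0.2403]
tcp_rot: [0.579, 0.815, 0.0, 0.0]
contact_force: [0.3, -0.4, -0.6]
opening: 0.2
finger_force: 59.6
```

```bash
python3 f.py 30; python3 m.py 2>/dev/null
```

```text
17.95 [0.5654712  0.0724982  0.24033269] mean [ 0.898 -0.059 -0.206  0.011 -0.187  0.002] sem [0.088 0.1   0.079 0.005 0.007 0.006] sd [0.48 0.55 0.43 0.03 0.04 0.03]
t 17.95 pos [0.5655 0.0725 0.2403] yaw 109.25 tool delta mm [  -0.     0.  -102.7] spin -0.05 F [ 0.77 -0.12 -0.38] op 0.2 ff 59.644208550453186
tcp in scale mm -0.007821539099398415 -0.027780717020402957
side red 35
 tip zone [-22.   -2.8 201.2] arm [ 66.4  -1.3 205.9] seat [ -1.3  -6.4 201.3]
 handle n 52 [ -1.5 -31.7 111.7] [[-1.4, 99.5], [-1.7, 121.7], [-1.2, 135.1], [-1.9, 123.6], [-2.2, 110.3]]
 lid ((-2.700979232788086, -3.066742420196533), 43.867225646972656) 73.4921825888086
top red 19
 tip zone None arm [ 85.8  -0.7 208.7] seat [nan nan nan]
 handle n 2 [ -0.  -39.2  91.9] [[-0.0, 91.9]]
 lid ((21.913293838500977, -16.236373901367188), 31.258886337280273) 74.14928874839734
```

Emit:
step_arm(
  commands=[
    {"gripper": 1,"x": 0,"y": 0.5,"z": 1,"spin": 0},
    {"gripper": 1,"x": 0,"y": 0.5,"z": 1,"spin": 0},
    {"gripper": 1,"x": 0,"y": 0,"z": 1,"spin": 0},
    {"gripper": 1,"x": 0,"y": 0,"z": 0,"spin": 0},
    {"gripper": 1,"x": 0,"y": 0,"z": 0,"spin": 0},
    {"gripper": 1,"x": 0,"y": 0,"z": 0,"spin": 0},
    {"gripper": 1,"x": 0,"y": 0,"z": 0,"spin": 0},
    {"gripper": 1,"x": 0,"y": 0,"z": 0,"spin": 0},
    {"gripper": 1,"x": 0,"y": 0,"z": 0,"spin": 0},
    {"gripper": 1,"x": 0,"y": 0,"z": 0,"spin": 0},
  ],
)

```text
time: 19.05
eef_pos: [0.5664, 0.0728, 0.2373]
tcp_rot: [0.579, 0.815, -0.0, 0.0]
contact_force: [0.9, 0.2, -0.7]
opening: 0.2
finger_force: 59.7
```

```bash
python3 f.py 35
```

```text
20.8 [0.56640979 0.07281127 0.23733477] mean [ 0.979 -0.416 -0.052 -0.078 -0.221  0.002] sem [0.1   0.092 0.09  0.005 0.005 0.005] sd [0.59 0.55 0.53 0.03 0.03 0.03]
```

Emit:
step_arm(
  commands=[
    {"gripper": 1,"x": 0,"y": 0.5,"z": 0,"spin": 0},
    {"gripper": 1,"x": 0,"y": 0.5,"z": 0.5,"spin": 0},
    {"gripper": 1,"x": 0,"y": 0.5,"z": 0.5,"spin": 0},
    {"gripper": 1,"x": 0,"y": 0.5,"z": 0.5,"spin": 0},
    {"gripper": 1,"x": 0,"y": 0,"z": 0.5,"spin": 0},
    {"gripper": 1,"x": 0,"y": 0,"z": 0,"spin": 0},
    {"gripper": 1,"x": 0,"y": 0,"z": 0,"spin": 0},
    {"gripper": 1,"x": 0,"y": 0,"z": 0,"spin": 0},
    {"gripper": 1,"x": 0,"y": 0,"z": 0,"spin": 0},
    {"gripper": 1,"x": 0,"y": 0,"z": 0,"spin": 0},
  ],
)

```text
time: 21.8
eef_pos: [0.5671, 0.0731, 0.2346]
tcp_rot: [0.579, 0.815, -0.002, -0.001]
contact_force: [-4.5, -3.4, 0.4]
opening: 0.202
finger_force: 59.7
```

```bash
python3 f.py 25; python3 m.py p4 2>/dev/null
```

```text
23.05 [0.56706404 0.07312228 0.23454992] mean [-4.433 -3.06   0.12  -0.616  0.947 -0.012] sem [0.102 0.114 0.087 0.006 0.006 0.005] sd [0.51 0.57 0.44 0.03 0.03 0.03]
t 23.05 pos [0.5671 0.0731 0.2345] yaw 109.26 tool delta mm [  -0.    -2.2 -108.4] spin -0.04 F [-3.91 -2.8   0.52] op 0.204 ff 59.66181993484497
tcp in scale mm -0.07037318717339315 1.6818165112929893
side red 36
 tip zone [-21.7  -3.4 196.2] arm [ 78.1  -1.4 201.6] seat [ -2.2  -8.8 208.8]
 handle n 61 [ -1.3 -31.5 114.5] [[-0.9, 100.8], [-2.4, 125.4], [-1.3, 134.1], [-2.3, 122.6], [-1.3, 87.4]]
 lid ((-2.129141092300415, -4.482802391052246), 44.48208999633789) 73.22492965833808
top red 20
 tip zone None arm [8.610e+01 1.000e-01 2.034e+02] seat [nan nan nan]
 handle n 5 [  0.7 -40.7 101.3] [[1.5, 101.3]]
 lid ((22.091184616088867, -17.07703399658203), 31.71773910522461) 75.01221582850529
```

View pics/p4.png

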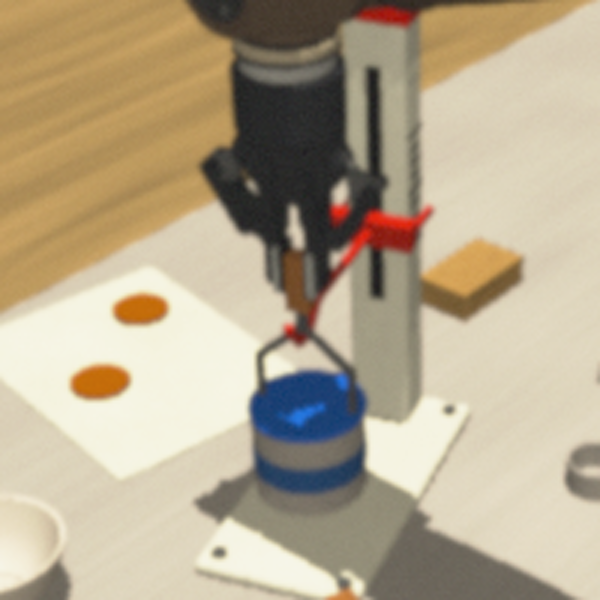

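The tin sits in the dip, with the hook at (297,330) right under the peak. The sideways push changed sign, so I back off by the arm's give.

Emit:
step_arm(
  commands=[
    {"gripper": 1,"x": -0.1,"y": -0.4,"z": 0,"spin": 0},
    {"gripper": 1,"x": -0.1,"y": -0.4,"z": 0,"spin": 0},
    {"gripper": 1,"x": -0.1,"y": -0.4,"z": 0,"spin": 0},
    {"gripper": 1,"x": 0,"y": 0,"z": 0,"spin": 0},
    {"gripper": 1,"x": 0,"y": 0,"z": 0,"spin": 0},
    {"gripper": 1,"x": 0,"y": 0,"z": 0,"spin": 0},
    {"gripper": 1,"x": 0,"y": 0,"z": 0,"spin": 0},
    {"gripper": 1,"x": 0,"y": 0,"z": 0,"spin": 0},
    {"gripper": 1,"x": 0,"y": 0,"z": 0,"spin": 0},
    {"gripper": 1,"x": 0,"y": 0,"z": 0,"spin": 0},
  ],
)

```text
time: 24.15
eef_pos: [0.5669, 0.0729, 0.2352]
tcp_rot: [0.579, 0.815, -0.0, -0.0]
contact_force: [-4.3, -1.7, 0.8]
opening: 0.199
finger_force: 59.7
```

```bash
python3 f.py 30
```

```text
25.65 [0.56694034 0.07295249 0.23515702] mean [-4.835 -1.657  0.138 -0.361  0.998 -0.023] sem [0.076 0.111 0.108 0.006 0.004 0.007] sd [0.42 0.61 0.59 0.03 0.02 0.04]
```

Emit:
step_arm(
  commands=[
    {"gripper": 1,"x": 0,"y": -0.3,"z": 0,"spin": 0},
    {"gripper": 1,"x": 0,"y": 0,"z": 0,"spin": 0},
    {"gripper": 1,"x": 0,"y": 0,"z": 0,"spin": 0},
    {"gripper": 1,"x": 0,"y": 0,"z": 0,"spin": 0},
    {"gripper": 1,"x": 0,"y": 0,"z": 0,"spin": 0},
    {"gripper": 1,"x": 0,"y": 0,"z": 0,"spin": 0},
    {"gripper": 1,"x": 0,"y": 0,"z": 0,"spin": 0},
    {"gripper": 1,"x": 0,"y": 0,"z": 0,"spin": 0},
    {"gripper": 1,"x": 0,"y": 0,"z": 0,"spin": 0},
    {"gripper": 1,"x": 0,"y": 0,"z": 0,"spin": 0},
  ],
)

```text
time: 26.65
eef_pos: [0.5669, 0.0728, 0.2353]
tcp_rot: [0.579, 0.815, 0.0, -0.0]
contact_force: [-3.7, -1.1, 0.4]
opening: 0.198
finger_force: 59.7
```

```bash
python3 f.py 8
```

```text
27.05 [0.56691103 0.07278883 0.23528936] mean [-4.796 -0.298  0.018 -0.052  1.036 -0.022] sem [0.134 0.111 0.184 0.014 0.012 0.011] sd [0.38 0.31 0.52 0.04 0.03 0.03]
```

Emit:
step_arm(
  commands=[
    {"gripper": 1,"x": 0.2,"y": -0.4,"z": 0,"spin": 0},
    {"gripper": 1,"x": 0,"y": 0,"z": 0,"spin": 0},
    {"gripper": 1,"x": 0,"y": 0,"z": 0,"spin": 0},
    {"gripper": 1,"x": 0,"y": 0,"z": 0,"spin": 0},
    {"gripper": 1,"x": 0,"y": 0,"z": 0,"spin": 0},
    {"gripper": 1,"x": 0,"y": 0,"z": 0,"spin": 0},
    {"gripper": 1,"x": 0,"y": 0,"z": 0,"spin": 0},
    {"gripper": 1,"x": 0,"y": 0,"z": 0,"spin": 0},
    {"gripper": 1,"x": 0,"y": 0,"z": 0,"spin": 0},
    {"gripper": 1,"x": 0,"y": 0,"z": 0,"spin": 0},
  ],
)

```text
time: 28.05
eef_pos: [0.5667, 0.0728, 0.2354]
tcp_rot: [0.579, 0.815, 0.0, 0.0]
contact_force: [-2.5, 0.1, -0.3]
opening: 0.201
finger_force: 59.7
```

```bash
python3 f.py 10
```

```text
28.55 [0.56668093 0.07277349 0.23541805] mean [-2.293  0.179  0.235  0.074  0.433  0.006] sem [0.155 0.169 0.13  0.013 0.016 0.01 ] sd [0.49 0.54 0.41 0.04 0.05 0.03]
```

Emit:
step_arm(
  commands=[
    {"gripper": 1,"x": 0.1,"y": -0.2,"z": 0,"spin": 0},
    {"gripper": 1,"x": 0,"y": 0,"z": 0,"spin": 0},
    {"gripper": 1,"x": 0,"y": 0,"z": 0,"spin": 0},
    {"gripper": 1,"x": 0,"y": 0,"z": 0,"spin": 0},
    {"gripper": 1,"x": 0,"y": 0,"z": 0,"spin": 0},
    {"gripper": 1,"x": 0,"y": 0,"z": 0,"spin": 0},
    {"gripper": 1,"x": 0,"y": 0,"z": 0,"spin": 0},
    {"gripper": 1,"x": 0,"y": 0,"z": 0,"spin": 0},
    {"gripper": 1,"x": 0,"y": 0,"z": 0,"spin": 0},
    {"gripper": 1,"x": 0,"y": 0,"z": 0,"spin": 0},
  ],
)

```text
time: 29.55
eef_pos: [0.5665, 0.0728, 0.2354]
tcp_rot: [0.579, 0.815, 0.0, 0.0]
contact_force: [0.4, 0.6, 0.6]
opening: 0.201
finger_force: 59.7
```

```bash
python3 f.py 16
```

```text
30.35 [0.56647305 0.07278027 0.23542087] mean [ 0.882  0.382  0.217  0.068 -0.195 -0.012] sem [0.17  0.066 0.101 0.01  0.015 0.007] sd [0.68 0.26 0.41 0.04 0.06 0.03]
```

Emit:
step_arm(
  commands=[
    {"gripper": 1,"x": 0,"y": 0.05,"z": 0,"spin": 0},
    {"gripper": 1,"x": 0,"y": 0,"z": 0,"spin": 0},
    {"gripper": 1,"x": 0,"y": 0,"z": 0,"spin": 0},
    {"gripper": 1,"x": 0,"y": 0,"z": 0,"spin": 0},
    {"gripper": 0.4,"x": 0,"y": 0,"z": 0,"spin": 0},
    {"gripper": 0.2,"x": 0,"y": 0,"z": 0,"spin": 0},
    {"gripper": 0,"x": 0,"y": 0,"z": 0,"spin": 0},
    {"gripper": -0.3,"x": 0,"y": 0,"z": 0,"spin": 0},
    {"gripper": -0.6,"x": 0,"y": 0,"z": 0,"spin": 0},
    {"gripper": -1,"x": 0,"y": 0,"z": 0,"spin": 0},
  ],
  force=20,
)

```text
time: 31.35
eef_pos: [0.5663, 0.0728, 0.2353]
tcp_rot: [0.579, 0.815, -0.0, -0.0]
contact_force: [0.5, 0.5, -0.1]
opening: 0.949
finger_force: 0.0
```

Emit:
step_arm(
  commands=[
    {"gripper": -1,"x": 0,"y": 0,"z": 0,"spin": 0},
    {"gripper": -1,"x": 0,"y": 0,"z": 0,"spin": 0},
    {"gripper": -1,"x": 0,"y": 0,"z": 0,"spin": 0},
    {"gripper": -1,"x": 0,"y": 0,"z": -5,"spin": 0},
    {"gripper": -1,"x": 0,"y": 0,"z": -10,"spin": 0},
    {"gripper": -1,"x": 0,"y": 0,"z": -10,"spin": 0},
    {"gripper": -1,"x": 0,"y": 0,"z": -15,"spin": 0},
    {"gripper": -1,"x": 0,"y": 0,"z": -15,"spin": 0},
    {"gripper": -1,"x": 0,"y": 0,"z": -20,"spin": 0},
    {"gripper": -1,"x": 0,"y": 0,"z": -25,"spin": 0},
  ],
)

```text
time: 32.35
eef_pos: [0.5661, 0.0728, 0.3366]
tcp_rot: [0.579, 0.815, -0.0, -0.0]
contact_force: [-0.7, -0.6, 0.7]
opening: 1.0
finger_force: 0.0
```

Run:
```python
from h import *
delta(.4938,-.282,.42,22)
for k in range(6):
    c=read_camera("side"); w=cloud(c); im=c["color"].astype(int); r,g,b=im[...,0],im[...,1],im[...,2]
    m=(b>r+50)&(b>g+30)&(abs(w[...,0]-.566)<.07)&(abs(w[...,1]-.073)<.07); p=w[m]; v,u=np.nonzero(m); print(len(p),np.round(np.median(p,0)*1000,1),u.mean().round(2),v.mean().round(2))
save("p5",cv2.resize(c["color"][130:330,150:350],(600,600),interpolation=2))
```

```text
t 32.35 pos [0.5661 0.0728 0.3366] yaw 109.25 tool delta mm [-311.2 -185.2  -83.3] spin 87.25 F [-0.68 -0.59  0.73] op 1.0 ff 0.0
703 [560.9  81.2 125.3] 250.83 266.83
703 [560.8  81.3 125.3] 250.82 266.83
697 [561.1  80.1 125.2] 250.8 266.76
690 [561.6  80.9 125.6] 250.8 266.48
697 [561.2  81.3 125.9] 250.9 266.46
706 [560.9  81.7 126.1] 250.81 266.59
```

View pics/p5.png

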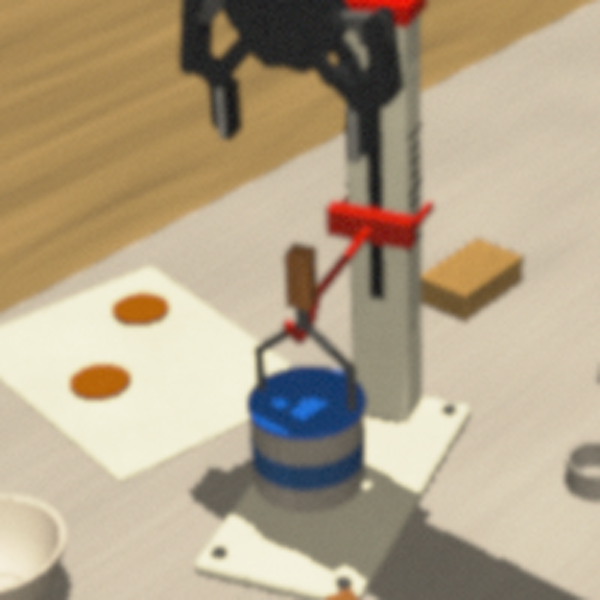

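The tin hangs on the hook (297,330), clear of the gripper, and is nearly still. I measure the key from the stored pictures and move clear.

Emit:
step_arm(
  commands=[
    {"gripper": -1,"x": 0,"y": 0,"z": -20,"spin": 0},
    {"gripper": -1,"x": 0,"y": 0,"z": -25,"spin": 0},
    {"gripper": -1,"x": 0,"y": 0,"z": -25,"spin": 0},
    {"gripper": -1,"x": 0,"y": 0,"z": -20,"spin": 0},
    {"gripper": 1,"x": -40,"y": -24,"z": 0,"spin": 0},
    {"gripper": 1,"x": -40,"y": -24,"z": 0,"spin": 0},
    {"gripper": 1,"x": -40,"y": -24,"z": 0,"spin": 0},
    {"gripper": 1,"x": -40,"y": -24,"z": 0,"spin": 0},
    {"gripper": 1,"x": -40,"y": -24,"z": 0,"spin": 0},
    {"gripper": 1,"x": -40,"y": -24,"z": 0,"spin": 0},
  ],
)

```text
time: 33.65
eef_pos: [0.5086, -0.2027, 0.4236]
tcp_rot: [0.579, 0.815, -0.0, -0.001]
contact_force: [0.1, -1.1, 0.0]
opening: -0.0
finger_force: 0.0
```

Run:
```python
from h import *
for n in("top","side"):
    d=np.load(n+"0.npz"); im=d["color"].astype(int); w=d["w"]; r,g,b=im[...,0],im[...,1],im[...,2]
    m=(g>r+40)&(g>b+30)&(np.hypot(w[...,0]-.494,w[...,1]+.282)<.03); q=w[m]
    print(n,m.sum(),np.percentile(q[:,2],[5,25,50,75,95]).round(4),cv2.minEnclosingCircle(q[:,:2].astype(np.float32)*1000), q.mean(0))
    rr=np.hypot(w[...,0]-.494,w[...,1]+.282); k=(rr>.02)&(rr<.03)&(w[...,2]>.02); print(np.median(w[k],0), np.median(w[rr<.008],0))
delta(.4938,-.282,.06,109.25)
```

```text
top 129 [0.0279 0.0305 0.033  0.036  0.0396] ((492.1494140625, -287.0690612792969), 26.148271560668945) [ 0.49400873 -0.28696872  0.03346905]
[ 0.49103833 -0.28234577  0.03226418] [ 0.49404858 -0.28281392  0.03309404]
side 115 [0.0292 0.0315 0.0329 0.0345 0.0362] ((493.363525390625, -284.9203186035156), 25.674848556518555) [ 0.49379796 -0.28663211  0.03288698]
[ 0.48897446 -0.27667216  0.03211288] [ 0.49374873 -0.28094979  0.03234016]
t 33.65 pos [ 0.5086 -0.2027  0.4236] yaw 109.25 tool delta mm [-70.7 -39.5 363.5] spin 0.0 F [ 0.11 -1.13  0.04] op -0.0 ff 0.0
```

Run:
```python
from h import *
o=[]
for n,(v0,u0) in(("top",(228,368)),("side",(215,340))):
    d=np.load(n+"0.npz"); o.append(cv2.resize(d["color"][v0:v0+60,u0:u0+60],(400,400),interpolation=2))
    im=d["color"].astype(int); w=d["w"]; r,g,b=im[...,0],im[...,1],im[...,2]
    m=(g>r+50)&(g>110)&(g>b+30)&(np.hypot(w[...,0]-.494,w[...,1]+.282)<.05)
    k,l,st,ce=cv2.connectedComponentsWithStats(m.astype(np.uint8))
    for j in range(1,k):
        if st[j,4]>8: q=w[l==j]; print(n,ce[j].round(1),st[j],np.round(q.mean(0)*1000,1),np.ptp(q,0).round(3))
save("unit",np.hstack(o))
```

```text
top [399.5 261.6] [397 260   7   5  23] [ 455.8 -305.5   54.9] [0.013 0.019 0.012]
side [368.5 238. ] [361 232  16  13 112] [ 496.5 -299.1   32.7] [0.031 0.065 0.01 ]
side [383.1 236.9] [381 235   5   6  23] [ 454.7 -301.7   51.9] [0.018 0.019 0.007]
```

View pics/unit.png

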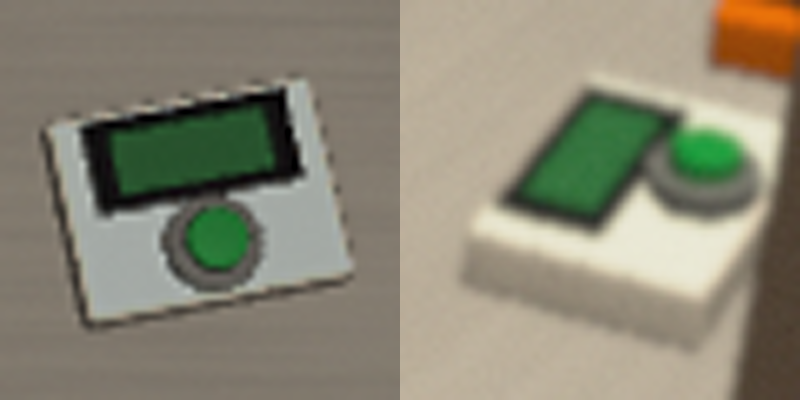

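This shows my earlier "key" was the dark-green screen (190,150). The key is the bright-green disc at (217,237) left and (705,155) right, at about (0.4555, -0.303, 0.0535), inside a grey collar.

Emit:
step_arm(
  commands=[
    {"gripper": 1,"x": -26,"y": -28,"z": 0,"spin": 0},
    {"gripper": 1,"x": -26,"y": -28,"z": 0,"spin": 0},
    {"gripper": 1,"x": -26,"y": -28,"z": 0,"spin": 0},
    {"gripper": 1,"x": 0,"y": 0,"z": 40,"spin": 0},
    {"gripper": 1,"x": 0,"y": 0,"z": 45,"spin": 0},
    {"gripper": 1,"x": 0,"y": 0,"z": 45,"spin": 0},
    {"gripper": 1,"x": 0,"y": 0,"z": 45,"spin": 0},
    {"gripper": 1,"x": 0,"y": 0,"z": 45,"spin": 0},
    {"gripper": 1,"x": 0,"y": 0,"z": 45,"spin": 0},
    {"gripper": 1,"x": 0,"y": 0,"z": 40,"spin": 0},
  ],
)

```text
time: 34.65
eef_pos: [0.4544, -0.3012, 0.1165]
tcp_rot: [0.579, 0.815, 0.0, -0.002]
contact_force: [-0.0, 0.1, 0.2]
opening: -0.001
finger_force: 0.0
```

```bash
cat > t.py <<'E'
from h import *
delta(.4555,-.303,.0675,109.25)
for k in range(6):
    for j in range(2): c=read_camera("side")
    w=cloud(c); im=c["color"].astype(int); r,g,b=im[...,0],im[...,1],im[...,2]
    m=(b>r+50)&(b>g+30)&(abs(w[...,0]-.566)<.07)&(abs(w[...,1]-.073)<.07); v,u=np.nonzero(m); print(m.sum(),u.mean().round(2),v.mean().round(2))
E
python3 t.py
```

```text
t 34.65 pos [ 0.4544 -0.3012  0.1165] yaw 109.24 tool delta mm [-2.2  0.5 49. ] spin -0.01 F [-0.01  0.15  0.25] op -0.001 ff 0.0
795 251.63 266.11
804 251.65 266.23
803 251.69 266.18Traceback (most recent call last):
  File "t.py", line 4, in <module>
    for j in range(2): c=read_camera("side")
                         ~~~~~~~~~~~^^^^^^^^
ValueError: 200 camera calls are used up
```

Emit:
step_arm(
  commands=[
    {"gripper": 1,"x": -2,"y": 0.5,"z": 10,"spin": 0},
    {"gripper": 1,"x": 0,"y": 0,"z": 10,"spin": 0},
    {"gripper": 1,"x": 0,"y": 0,"z": 10,"spin": 0},
    {"gripper": 1,"x": 0,"y": 0,"z": 0,"spin": 0},
    {"gripper": 1,"x": 0,"y": 0,"z": 0,"spin": 0},
    {"gripper": 1,"x": 0,"y": 0,"z": 0,"spin": 0},
    {"gripper": 1,"x": 0,"y": 0,"z": 0,"spin": 0},
    {"gripper": 1,"x": 0,"y": 0,"z": 0,"spin": 0},
    {"gripper": 1,"x": 0,"y": 0,"z": 0,"spin": 0},
    {"gripper": 1,"x": 0,"y": 0,"z": 0,"spin": 0},
  ],
)

```text
time: 36.0
eef_pos: [0.4571, -0.3043, 0.0905]
tcp_rot: [0.579, 0.815, -0.0, 0.0]
contact_force: [-0.3, 0.6, -0.3]
opening: -0.003
finger_force: 0.0
```

Emit:
step_arm(
  commands=[
    {"gripper": 1},
    {"gripper": 1},
    {"gripper": 1},
    {"gripper": 1},
    {"gripper": 1},
    {"gripper": 1},
    {"gripper": 1},
    {"gripper": 1},
    {"gripper": 1},
    {"gripper": 1},
  ],
)

```text
invalid input
```

Emit:
step_arm(
  commands=[
    {"gripper": 1,"x": 1.7,"y": -1.1,"z": 0,"spin": 0},
    {"gripper": 1,"x": 0,"y": 0,"z": 0,"spin": 0},
    {"gripper": 1,"x": 0,"y": 0,"z": 0,"spin": 0},
    {"gripper": 1,"x": 0,"y": 0,"z": 0,"spin": 0},
    {"gripper": 1,"x": 0,"y": 0,"z": 0,"spin": 0},
    {"gripper": 1,"x": 0,"y": 0,"z": 0,"spin": 0},
    {"gripper": 1,"x": 0,"y": 0,"z": 0,"spin": 0},
    {"gripper": 1,"x": 0,"y": 0,"z": 0,"spin": 0},
    {"gripper": 1,"x": 0,"y": 0,"z": 0,"spin": 0},
    {"gripper": 1,"x": 0,"y": 0,"z": 0,"spin": 0},
  ],
)

```text
time: 37.0
eef_pos: [0.4554, -0.3031, 0.0903]
tcp_rot: [0.579, 0.815, -0.0, -0.0]
contact_force: [0.1, 0.3, -0.2]
opening: 0.004
finger_force: 0.0
```

Emit:
step_arm(
  commands=[
    {"gripper": 1,"x": 0,"y": 0,"z": 0,"spin": 0},
    {"gripper": 1,"x": 0,"y": 0,"z": 0,"spin": 0},
    {"gripper": 1,"x": 0,"y": 0,"z": 0,"spin": 0},
    {"gripper": 1,"x": 0,"y": 0,"z": 0,"spin": 0},
    {"gripper": 1,"x": 0,"y": 0,"z": 0,"spin": 0},
    {"gripper": 1,"x": 0,"y": 0,"z": 0,"spin": 0},
    {"gripper": 1,"x": 0,"y": 0,"z": 0,"spin": 0},
    {"gripper": 1,"x": 0,"y": 0,"z": 0,"spin": 0},
    {"gripper": 1,"x": 0,"y": 0,"z": 0,"spin": 0},
    {"gripper": 1,"x": 0,"y": 0,"z": 0,"spin": 0},
  ],
)

```text
time: 38.0
eef_pos: [0.4555, -0.3031, 0.0903]
tcp_rot: [0.579, 0.815, 0.0, 0.0]
contact_force: [-0.1, 0.2, -0.3]
opening: 0.002
finger_force: 0.0
```

Emit:
step_arm(
  commands=[
    {"gripper": 1,"x": 0,"y": 0,"z": 0,"spin": 0},
    {"gripper": 1,"x": 0,"y": 0,"z": 0,"spin": 0},
    {"gripper": 1,"x": 0,"y": 0,"z": 0,"spin": 0},
    {"gripper": 1,"x": 0,"y": 0,"z": 0,"spin": 0},
    {"gripper": 1,"x": 0,"y": 0,"z": 0,"spin": 0},
    {"gripper": 1,"x": 0,"y": 0,"z": 0,"spin": 0},
    {"gripper": 1,"x": 0,"y": 0,"z": 0,"spin": 0},
    {"gripper": 1,"x": 0,"y": 0,"z": 0,"spin": 0},
    {"gripper": 1,"x": 0,"y": 0,"z": 0,"spin": 0},
    {"gripper": 1,"x": 0,"y": 0,"z": 0,"spin": 0},
  ],
)

```text
time: 39.0
eef_pos: [0.4554, -0.303, 0.0903]
tcp_rot: [0.579, 0.815, 0.0, -0.0]
contact_force: [0.0, -0.1, 0.3]
opening: 0.0
finger_force: 0.0
```

Emit:
step_arm(
  commands=[
    {"gripper": 1,"x": 0,"y": 0,"z": 0,"spin": 0},
    {"gripper": 1,"x": 0,"y": 0,"z": 0,"spin": 0},
    {"gripper": 1,"x": 0,"y": 0,"z": 0,"spin": 0},
    {"gripper": 1,"x": 0,"y": 0,"z": 0,"spin": 0},
    {"gripper": 1,"x": 0,"y": 0,"z": 0,"spin": 0},
    {"gripper": 1,"x": 0,"y": 0,"z": 0,"spin": 0},
    {"gripper": 1,"x": 0,"y": 0,"z": 0,"spin": 0},
    {"gripper": 1,"x": 0,"y": 0,"z": 0,"spin": 0},
    {"gripper": 1,"x": 0,"y": 0,"z": 0,"spin": 0},
    {"gripper": 1,"x": 0,"y": 0,"z": 0,"spin": 0},
  ],
)

```text
time: 40.0
eef_pos: [0.4555, -0.3031, 0.0904]
tcp_rot: [0.579, 0.815, -0.0, 0.0]
contact_force: [-0.1, 1.0, -0.4]
opening: -0.005
finger_force: 0.0
```

Emit:
step_arm(
  commands=[
    {"gripper": 1,"x": 0,"y": 0,"z": 0,"spin": 0},
    {"gripper": 1,"x": 0,"y": 0,"z": 0,"spin": 0},
    {"gripper": 1,"x": 0,"y": 0,"z": 0,"spin": 0},
    {"gripper": 1,"x": 0,"y": 0,"z": 0,"spin": 0},
    {"gripper": 1,"x": 0,"y": 0,"z": 0,"spin": 0},
    {"gripper": 1,"x": 0,"y": 0,"z": 0,"spin": 0},
    {"gripper": 1,"x": 0,"y": 0,"z": 0,"spin": 0},
    {"gripper": 1,"x": 0,"y": 0,"z": 0,"spin": 0},
    {"gripper": 1,"x": 0,"y": 0,"z": 0,"spin": 0},
    {"gripper": 1,"x": 0,"y": 0,"z": 0,"spin": 0},
  ],
)

```text
time: 41.0
eef_pos: [0.4554, -0.303, 0.0903]
tcp_rot: [0.579, 0.815, 0.0, -0.0]
contact_force: [-0.0, -0.8, 0.0]
opening: -0.0
finger_force: 0.0
```

Emit:
step_arm(
  commands=[
    {"gripper": 1,"x": 0,"y": 0,"z": 0,"spin": 0},
    {"gripper": 1,"x": 0,"y": 0,"z": 0,"spin": 0},
    {"gripper": 1,"x": 0,"y": 0,"z": 0,"spin": 0},
    {"gripper": 1,"x": 0,"y": 0,"z": 0,"spin": 0},
    {"gripper": 1,"x": 0,"y": 0,"z": 0,"spin": 0},
    {"gripper": 1,"x": 0,"y": 0,"z": 0,"spin": 0},
    {"gripper": 1,"x": 0,"y": 0,"z": 0,"spin": 0},
    {"gripper": 1,"x": 0,"y": 0,"z": 0,"spin": 0},
    {"gripper": 1,"x": 0,"y": 0,"z": 0,"spin": 0},
    {"gripper": 1,"x": 0,"y": 0,"z": 0,"spin": 0},
  ],
)

```text
time: 42.0
eef_pos: [0.4555, -0.303, 0.0903]
tcp_rot: [0.579, 0.815, 0.0, -0.0]
contact_force: [0.9, -0.8, -0.2]
opening: -0.002
finger_force: 0.0
```

Emit:
step_arm(
  commands=[
    {"gripper": 1,"x": 0,"y": 0,"z": 0,"spin": 0},
    {"gripper": 1,"x": 0,"y": 0,"z": 0,"spin": 0},
    {"gripper": 1,"x": 0,"y": 0,"z": 0,"spin": 0},
    {"gripper": 1,"x": 0,"y": 0,"z": 0,"spin": 0},
    {"gripper": 1,"x": 0,"y": 0,"z": 0,"spin": 0},
    {"gripper": 1,"x": 0,"y": 0,"z": 0,"spin": 0},
    {"gripper": 1,"x": 0,"y": 0,"z": 0,"spin": 0},
    {"gripper": 1,"x": 0,"y": 0,"z": 0,"spin": 0},
    {"gripper": 1,"x": 0,"y": 0,"z": 0,"spin": 0},
    {"gripper": 1,"x": 0,"y": 0,"z": 0,"spin": 0},
  ],
)

```text
time: 43.0
eef_pos: [0.4555, -0.3031, 0.0904]
tcp_rot: [0.579, 0.815, 0.0, 0.0]
contact_force: [-0.6, -0.3, -0.2]
opening: 0.001
finger_force: 0.0
```

Emit:
step_arm(
  commands=[
    {"gripper": 1,"x": 0,"y": 0,"z": 0,"spin": 0},
    {"gripper": 1,"x": 0,"y": 0,"z": 0,"spin": 0},
    {"gripper": 1,"x": 0,"y": 0,"z": 0,"spin": 0},
    {"gripper": 1,"x": 0,"y": 0,"z": 0,"spin": 0},
    {"gripper": 1,"x": 0,"y": 0,"z": 0,"spin": 0},
    {"gripper": 1,"x": 0,"y": 0,"z": 0,"spin": 0},
    {"gripper": 1,"x": 0,"y": 0,"z": 0,"spin": 0},
    {"gripper": 1,"x": 0,"y": 0,"z": 0,"spin": 0},
    {"gripper": 1,"x": 0,"y": 0,"z": 0,"spin": 0},
    {"gripper": 1,"x": 0,"y": 0,"z": 0,"spin": 0},
  ],
)

```text
time: 44.0
eef_pos: [0.4555, -0.3031, 0.0903]
tcp_rot: [0.579, 0.815, -0.0, 0.0]
contact_force: [0.7, 0.3, 0.0]
opening: -0.003
finger_force: 0.0
```

Emit:
step_arm(
  commands=[
    {"gripper": 1,"x": 0,"y": 0,"z": 3,"spin": 0},
    {"gripper": 1,"x": 0,"y": 0,"z": 3,"spin": 0},
    {"gripper": 1,"x": 0,"y": 0,"z": 3,"spin": 0},
    {"gripper": 1,"x": 0,"y": 0,"z": 3,"spin": 0},
    {"gripper": 1,"x": 0,"y": 0,"z": 3,"spin": 0},
    {"gripper": 1,"x": 0,"y": 0,"z": 2,"spin": 0},
    {"gripper": 1,"x": 0,"y": 0,"z": 2,"spin": 0},
    {"gripper": 1,"x": 0,"y": 0,"z": 2,"spin": 0},
    {"gripper": 1,"x": 0,"y": 0,"z": 2,"spin": 0},
    {"gripper": 1,"x": 0,"y": 0,"z": 2,"spin": 0},
  ],
)

```text
time: 45.0
eef_pos: [0.4555, -0.3031, 0.0653]
tcp_rot: [0.579, 0.815, -0.0, 0.0]
contact_force: [-0.4, 0.9, 2.2]
opening: -0.0
finger_force: 0.9
```

Emit:
step_arm(
  commands=[
    {"gripper": 1,"x": 0,"y": 0,"z": 1,"spin": 0},
    {"gripper": 1,"x": 0,"y": 0,"z": 1,"spin": 0},
    {"gripper": 1,"x": 0,"y": 0,"z": 1,"spin": 0},
    {"gripper": 1,"x": 0,"y": 0,"z": 1,"spin": 0},
    {"gripper": 1,"x": 0,"y": 0,"z": 0.5,"spin": 0},
    {"gripper": 1,"x": 0,"y": 0,"z": 0,"spin": 0},
    {"gripper": 1,"x": 0,"y": 0,"z": 0,"spin": 0},
    {"gripper": 1,"x": 0,"y": 0,"z": 0,"spin": 0},
    {"gripper": 1,"x": 0,"y": 0,"z": 0,"spin": 0},
    {"gripper": 1,"x": 0,"y": 0,"z": 0,"spin": 0},
  ],
)

```text
time: 46.0
eef_pos: [0.4555, -0.3031, 0.0609]
tcp_rot: [0.579, 0.815, -0.0, 0.0]
contact_force: [-1.6, 0.9, 4.5]
opening: 0.002
finger_force: 2.1
```

Emit:
step_arm(
  commands=[
    {"gripper": 1,"x": 0,"y": 0,"z": 0.5,"spin": 0},
    {"gripper": 1,"x": 0,"y": 0,"z": 0.5,"spin": 0},
    {"gripper": 1,"x": 0,"y": 0,"z": 0.5,"spin": 0},
    {"gripper": 1,"x": 0,"y": 0,"z": 0.5,"spin": 0},
    {"gripper": 1,"x": 0,"y": 0,"z": 0,"spin": 0},
    {"gripper": 1,"x": 0,"y": 0,"z": 0,"spin": 0},
    {"gripper": 1,"x": 0,"y": 0,"z": 0,"spin": 0},
    {"gripper": 1,"x": 0,"y": 0,"z": 0,"spin": 0},
    {"gripper": 1,"x": 0,"y": 0,"z": 0,"spin": 0},
    {"gripper": 1,"x": 0,"y": 0,"z": 0,"spin": 0},
  ],
)

```text
time: 47.0
eef_pos: [0.4556, -0.3031, 0.06]
tcp_rot: [0.579, 0.815, 0.0, -0.0]
contact_force: [-3.6, 2.2, 11.0]
opening: -0.002
finger_force: 5.3
```

Emit:
step_arm(
  commands=[
    {"gripper": 1,"x": 0,"y": 0,"z": 0.5,"spin": 0},
    {"gripper": 1,"x": 0,"y": 0,"z": 0.3,"spin": 0},
    {"gripper": 1,"x": 0,"y": 0,"z": 0,"spin": 0},
    {"gripper": 1,"x": 0,"y": 0,"z": 0,"spin": 0},
    {"gripper": 1,"x": 0,"y": 0,"z": 0,"spin": 0},
    {"gripper": 1,"x": 0,"y": 0,"z": 0,"spin": 0},
    {"gripper": 1,"x": 0,"y": 0,"z": 0,"spin": 0},
    {"gripper": 1,"x": 0,"y": 0,"z": 0,"spin": 0},
    {"gripper": 1,"x": 0,"y": 0,"z": 0,"spin": 0},
    {"gripper": 1,"x": 0,"y": 0,"z": 0,"spin": 0},
  ],
)

```text
time: 48.0
eef_pos: [0.4556, -0.3031, 0.0599]
tcp_rot: [0.579, 0.815, 0.0, -0.0]
contact_force: [-5.5, 3.2, 14.6]
opening: -0.0
finger_force: 7.2
```

Emit:
step_arm(
  commands=[
    {"gripper": 1,"x": 0,"y": 0,"z": -2,"spin": 0},
    {"gripper": 1,"x": 0,"y": 0,"z": -2,"spin": 0},
    {"gripper": 1,"x": 0,"y": 0,"z": -3,"spin": 0},
    {"gripper": 1,"x": 0,"y": 0,"z": -5,"spin": 0},
    {"gripper": 1,"x": 0,"y": 0,"z": -10,"spin": 0},
    {"gripper": 1,"x": 0,"y": 0,"z": -20,"spin": 0},
    {"gripper": 1,"x": 0,"y": 0,"z": -20,"spin": 0},
    {"gripper": 1,"x": 0,"y": 0,"z": -10,"spin": 0},
    {"gripper": 1,"x": 0,"y": 0,"z": 0,"spin": 0},
    {"gripper": 1,"x": 0,"y": 0,"z": 0,"spin": 0},
  ],
)

```text
time: 49.0
eef_pos: [0.4552, -0.3028, 0.1296]
tcp_rot: [0.579, 0.815, 0.0, -0.0]
contact_force: [0.2, -0.3, 0.4]
opening: 0.001
finger_force: 0.0
```

```bash
python3 -c "
from plant import *
s=get_state();print(s['time'],s['contact_force'],s['dq'].round(3));print(sign_off())"
```

```text
49.0 [ 0.18768873 -0.31190432  0.39359509] [-0.002  0.016  0.016 -0.001  0.003 -0.   ]
the job is handed in; nothing more can be done
None
```

The blue tin is hanging on the hook, the green key was pressed to its stop and released, and I handed the job in at 49 s with the gripper clear. The last pictures, before the press, showed the tin steady to about 0.1 pixel. I had used all 200 camera calls by then, so I couldn't check the tin or the key again after pressing.

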